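# Square up a row of cartons against the backstop with a straightedge

## Task

Pick up the T-shaped straightedge by its upright black grip and, with its long blade, push the three white cartons back until all three are pressed flat against the stop bar at the same moment and stand in one straight row. Press evenly, with about 10 N in all and never more than 18 N on the backstop, and touch the cartons and the backstop with the straightedge only. Then lay the straightedge flat again where you found it, leaving the row straight and everything else on the bench undisturbed.

Things in the scene. Friction and masses are not known exactly. Their poses are not given: they have to be found in the camera images.
- backstop: fixed stop bar with a black rubber face that gives 0.15 mm per N (316 mm along y, 12 thick, 2 to 44 mm high), on two clamp blocks 35 to 69 mm behind it, 55 high. Origin on the bench at mid-bar, x points back, square to the bar. The rubber face is clamped anywhere from x = -16 to +16 mm, parallel to y: this setting is NOT measured, find it by feel or by eye. Cartons are to touch it
- carton_left_mid (a point): the leftmost (largest y of the backstop) of three equal white cartons standing loose in front of the backstop, 62 x 62 x 58 mm high, about 0.06 to 0.13 kg; the point is its centre, 29 mm above the bench; x and y are square to its sides, z is up; its yaw starts within 0.3 rad of the backstop's
- carton_middle_mid (a point): the middle of three equal white cartons standing loose in front of the backstop, 62 x 62 x 58 mm high, about 0.06 to 0.13 kg; the point is its centre, 29 mm above the bench; x and y are square to its sides, z is up; its yaw starts within 0.3 rad of the backstop's
- carton_right_mid (a point): the rightmost (smallest y of the backstop) of three equal white cartons standing loose in front of the backstop, 62 x 62 x 58 mm high, about 0.06 to 0.13 kg; the point is its centre, 29 mm above the bench; x and y are square to its sides, z is up; its yaw starts within 0.3 rad of the backstop's
- straightedge_grip (a point): centre of the upright black grip plate of the loose T-shaped straightedge (0.28 kg, lying flat at the robot's right), 42 mm above its underside. Plate: 14 mm thick along x, 50 wide along y, from 9 to 64 mm above the underside; grasp across the thickness from above. x points from the grip to the blade, z up. A stem 60 wide, 10 high runs from 23 mm behind this point to the blade
- straightedge_face (a point): middle of the straight pushing face (the face away from the grip) of the straightedge's aluminium blade, 55 mm ahead (+x) of the grip point and 12 mm above the underside. The blade is 300 mm long along y (150 either side), 10 mm thick behind this face and 25 mm high. Axes as for the grip
- tape_brown: bystander, not to be disturbed: roll of brown tape, 110 mm across, 48 mm high, to the right of the backstop; origin at its underside
- blue_carton: bystander: blue carton 100 x 68 x 45 mm high; origin at the centre of its underside
- screwdriver: bystander: screwdriver 203 mm long, 27 mm high, lying near the bench's front edge; origin at its underside
- date_stamp: bystander: upright hand stamp 30 x 52 x 80 mm high; origin at the centre of its underside
- note_pad: bystander: note pad 76 x 76 x 14 mm; origin at the centre of its underside
Not all that is in view belongs to the job. Leave any green look-alike of the part that bears carton_middle_mid alone.

How it is judged:
By the outcome, as a careful person would: the job done as asked, in the order asked, and still so for the second after the job is handed in, with the robot touching nothing.
It also fails if it takes over 62 s, if anything falls off the work surface, if the arm or the gripper's body presses on something with over 40 N, if the wrist force passes 120 N, or if a joint passes its speed limit or range.

## Robot

A 6-joint arm with a two-finger parallel gripper is mounted at the origin on a cart in front of the work surface, level with it; the furniture and walls round the work are solid. World frame = base frame: x ahead of the robot, y to its left, z up, the work surface at z = 0. Lengths are in mm, angles in rad, forces in N, time in s.
With the tool pointing down it reaches from about 375 to 825 mm from the base axis. Payload 5.5 kg.
Tool frame: the origin (TCP) lies on the mounting face of the last link; the fingertips stand 173 mm ahead of it and the grasp point (between the pads) lies 155 mm ahead of it; z points along the fingers, y is the line along which they close (so a half turn about z gives the same grasp; the last joint's range is limited). The gripper opens to 85 mm and grips with 20 to 120 N. Pads are 22 mm wide; open, the fingers measure 114 mm over their backs; the gripper's body (76 mm by 85 mm) begins 54 mm behind the grasp point. The pads swing forward as they close: fully open they stand 13 mm farther back than shut.
Start: joints at [-1.232, 0.314, -0.047, 1.21, 0, 1.571], TCP at [199.41, -565.89, 404.699] pointing down, gripper open.
Joint ranges: [-2.67, 2.67], [-0.69, 1.73], [-1.03, 1.25], [-2.08, 2.16], [-1.42, 1.45], [-3.14, 3.14]. Speed limits (rad/s): [2.39, 2.39, 3.01, 3.14, 3.14, 3.14].

## Interface

Orientations are given as a rotation vector (axis times angle).
In Python, from station import * gives the robot as it stands. The module is installed in compiled form; this text tells all that it offers.
- The arm moves only by the tool move_arm, never from a script. Its argument "motion" is a list of rows, each a list of 3 entries, a list of its own where there are three numbers: the turn, a rotation vector about the world's x, y, z in units of 5 degrees (1.0 is 5 degrees), then the shift along the world's x, y, z in units of 30 mm (1.0 is 30 mm), then the finger opening in mm, from 0 to 85.4. In form: [[[wx, wy, wz], [dx, dy, dz], hand], ...]. A call has 1 to 20 rows; each row is the pose to reach, as a shift and turn from the pose commanded when the call began; what a row does not reach only later rows make up. A row lasts 1/12 s, in which the tool goes at most 41.7 mm and 7.16 degrees, less where a joint would pass 70% of its speed; a pose out of reach is approached as far as the arm can. A call with a gripper value outside its range is refused whole. The fingers move at their own pace and stop on an object; "grip_force" is the grip in N (left out, the last holds). Time passes only in rows, so rows that repeat a pose let the fingers close. It gives the time, the measured TCP pose, the force, the opening and the grip force at its end, in the units of the state.
- state(): the state, without advancing time (a new reading comes with each control period).
- grab_frame(name): name is "side" or "top"; returns a dict with "frame" (480x640x3 uint8, red, green, blue), "camera_matrix" (3x3 intrinsics, pixels), "distortion" ([k1, k2, p1, p2, k3] as OpenCV has them; the pictures are not rectified), "extrinsics" (4x4, takes a point from camera to world coordinates). Camera axes: x right, y up, looking along -z (the intrinsics and any distortion apply to the point x, -y, -z); pixel columns grow to the right and rows downward; lengths in mm; the calibration is good to about 2 mm. A picture is of the moment at which its call begins. There is no depth.
- job_done(): hands the job in; it is judged then, once.
The state is a dict: "t": time; "joint_positions": joint angles; "qd": joint speeds; "tau": joint torques, N m; "tcp_pos": TCP position; "eef_rot": TCP orientation; "force": force on the tool from outside, world axes, zero at the start; "moment": the same for the moment, N m; "gripper_width": opening from 0.0 (shut) to 1.0 (fully open); "grip_force": force on a finger pad.
Only numpy, scipy, OpenCV 4.12 (cv2) and the standard library are available. Lean on these libraries where they do the work, as an engineer would, in place of code of your own. Each camera call takes 0.05 s, during which the arm holds its last target. There are 200 camera calls.

## Working session

There is one attempt and no reset: what is moved stays moved. The work goes in short steps, Python scripts to look and compute and a tool call to move; the robot and the scene stay as the last step left them, time stands still between calls to the robot, and variables do not carry over. Pictures are saved under pics/ and viewed, at most 10 in all, crops included, and the job is handed in when it is done.

Besides the shell and the picture viewer there is one more tool, called after ">>>" as name([rows], argument=value, ...), one row to a line, values as JSON. move_arm: Moves the arm, as the interface text tells. Its arguments: {"type":"object","properties":{"motion":{"type":"array","items":{"type":"array"}},"grip_force":{"type":"number"}},"required":["motion"]}

```bash
mkdir -p pics; cat > h.py <<'E'
from station import *
import numpy as np, cv2
def grab(n,f=None):
    g=grab_frame(n)
    if f: cv2.imwrite('pics/'+f,g['frame'][:,:,::-1])
    return g
def proj(g,P):
    P=np.atleast_2d(np.array(P,float));E=np.array(g['extrinsics']);c=(P-E[:3,3])@E[:3,:3]
    c=c*[1,-1,-1]
    return cv2.projectPoints(c,np.zeros(3),np.zeros(3),np.array(g['camera_matrix']),np.array(g['distortion'],float))[0][:,0]
def unproj(g,px,z):
    px=np.array(px,float).reshape(-1,1,2)
    u=cv2.undistortPoints(px,np.array(g['camera_matrix']),np.array(g['distortion'],float))[:,0]
    E=np.array(g['extrinsics']);d=np.c_[u[:,0],-u[:,1],-np.ones(len(u))]@E[:3,:3].T
    o=E[:3,3];z=np.broadcast_to(z,len(u));return o+d*((z-o[2])/d[:,2])[:,None]
E
python3 -c "
from h import *
for n in ['top','side']:
    g=grab(n,n+'0.png');print(n,g['camera_matrix'],g['distortion'],np.round(g['extrinsics'],3))
print(state())"
```

```text
top [[488.96604397   0.         327.21677588]
 [  0.         488.96604397 236.8461204 ]
 [  0.           0.           1.        ]] [0.04311144 0.         0.         0.         0.        ] [[ 1.600000e-02  9.870000e-01 -1.630000e-01  4.366750e+02]
 [-1.000000e+00  1.500000e-02 -7.000000e-03 -1.433650e+02]
 [-5.000000e-03  1.630000e-01  9.870000e-01  1.129592e+03]
 [ 0.000000e+00  0.000000e+00  0.000000e+00  1.000000e+00]]
side [[441.70956708   0.         319.8930743 ]
 [  0.         441.70956708 242.95695476]
 [  0.           0.           1.        ]] [-0.01682243  0.          0.          0.          0.        ] [[ 9.36000e-01  1.53000e-01 -3.18000e-01  3.04384e+02]
 [-3.52000e-01  4.69000e-01 -8.10000e-01 -9.04856e+02]
 [ 2.60000e-02  8.70000e-01  4.93000e-01  5.17117e+02]
 [ 0.00000e+00  0.00000e+00  0.00000e+00  1.00000e+00]]
{'t': 0.1, 'joint_positions': array([-1.23198352e+00,  3.14163287e-01, -4.79450555e-02,  1.21020986e+00,
        1.58110428e-05,  1.57077498e+00]), 'qd': array([-0.00185455,  0.0007446 ,  0.00172847,  0.00117768, -0.00033787,
       -0.00202135]), 'tau': array([-2.70484179e-04, -5.40767848e+01,  3.40539765e+01,  1.11700498e-02,
        7.33728461e-05, -5.51042092e-06]), 'tcp_pos': array([ 199.34204269, -565.65960401,  403.93072173]), 'eef_rot': array([-3.09513390e+00, -5.29443632e-01,  3.78354633e-04]), 'force': array([ 0.34964825, -0.25470573,  0.66555666]), 'moment': array([ 0.03871254, -0.00460502,  0.01487826]), 'grip_force': 0.0, 'gripper_width': 0.9947720268119984}
```

View pics/top0.png

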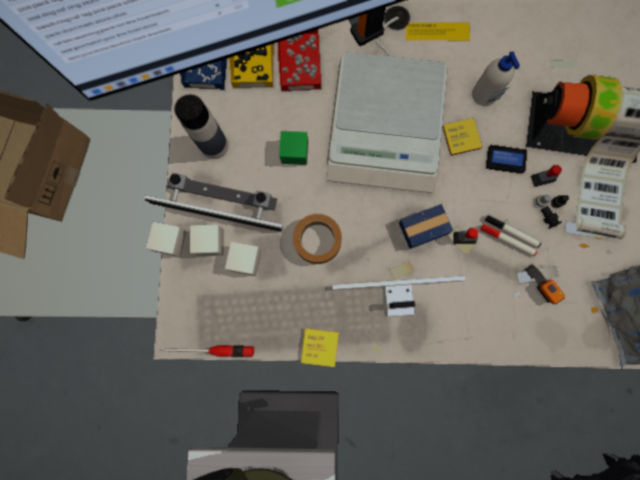

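View pics/side0.png

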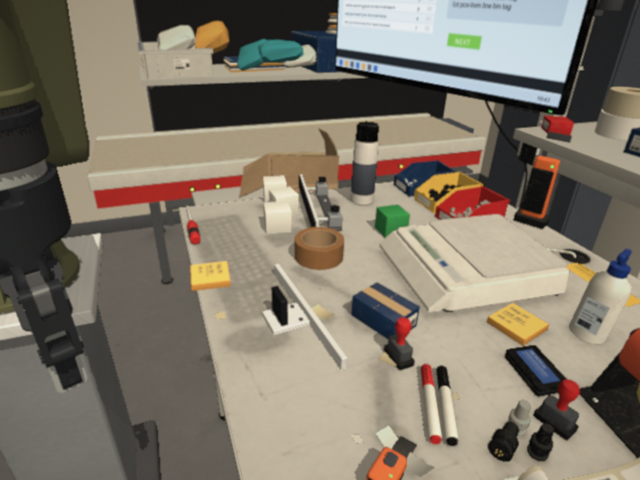

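```bash
python3 -c "
import cv2
a=cv2.imread('pics/top0.png')
cv2.imwrite('pics/c1.png',cv2.resize(a[165:285,140:300],None,fx=5,fy=5,interpolation=cv2.INTER_CUBIC))
cv2.imwrite('pics/c2.png',cv2.resize(a[265:325,320:475],None,fx=5,fy=5,interpolation=cv2.INTER_CUBIC))
"
```

```text
(no output)
```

View pics/c1.png

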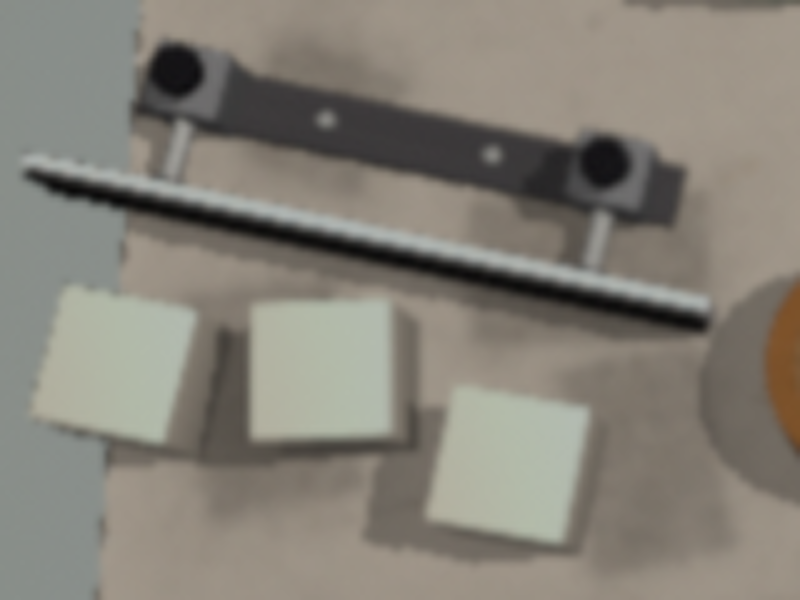

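View pics/c2.png

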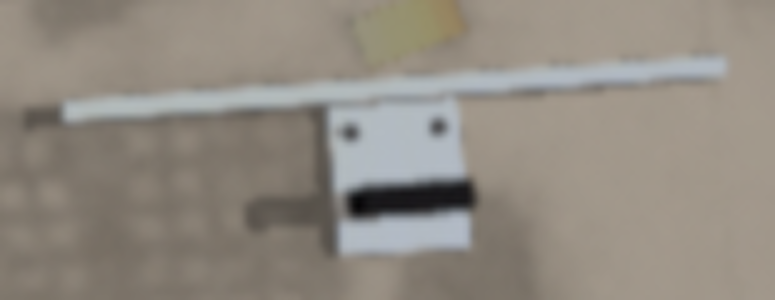

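```bash
cat > m.py <<'E'
from h import *
g=grab('top')
def U(l,o,z):
    return unproj(g,(np.array(l,float)+.5)/5-.5+np.array(o),z)[:,:2]
c1=(140,165);c2=(320,265)
for n,l in dict(L=[(65,287),(198,310),(165,443),(32,415)],M=[(250,302),(392,298),(395,437),(250,440)],R=[(457,385),(590,407),(568,545),(427,518)]).items():
    p=U(l,c1,58);c=p.mean(0);v=(p[0]-p[1]+p[3]-p[2])/2;w=(p[0]-p[3]+p[1]-p[2])/2
    print(n,c.round(1),'size',np.hypot(*v).round(1),np.hypot(*w).round(1),'yaw',np.arctan2(-v[0],v[1]).round(3),np.arctan2(w[1],w[0]).round(3),p.round(0).tolist())
b=U([(22,155),(710,298),(25,174),(708,320)],c1,44)
v=b[0]-b[1];print('bar',b.round(1).tolist(),np.hypot(*v),'yaw',np.arctan2(-v[0],v[1]))
v=b[2]-b[3];print('yaw front',np.arctan2(-v[0],v[1]))
b=U([(62,103),(727,57),(65,122),(727,77)],c2,25);v=b[0]-b[1];print('blade',b.round(1).tolist(),np.hypot(*v),'yaw',np.arctan2(-v[0],v[1]),'mid',(b[0]+b[1])/2)
b=U([(348,190),(472,180),(350,215),(474,207)],c2,64);v=b[0]-b[1];print('grip',b.mean(0),np.hypot(*v),'yaw',np.arctan2(-v[0],v[1]))
E
python3 m.py
```

```text
L [606.8 228.8] size 60.1 59.6 yaw -0.176 -0.174 [[641.0, 253.0], [631.0, 194.0], [572.0, 204.0], [583.0, 264.0]]
M [605.7 137.6] size 63.3 62.3 yaw 0.04 0.068 [[635.0, 171.0], [638.0, 108.0], [576.0, 104.0], [574.0, 167.0]]
R [564.9  52.3] size 61.6 60.9 yaw -0.162 -0.144 [[599.0, 78.0], [591.0, 18.0], [529.0, 25.0], [540.0, 88.0]]
bar [[704.2, 282.3], [643.1, -31.8], [695.4, 280.3], [633.0, -31.2]] 320.0409044460304 yaw -0.1921814612263534
yaw front -0.19773690235827152
blade [[508.7, -147.8], [534.5, -446.5], [500.2, -149.3], [525.5, -446.2]] 299.78760868815664 yaw 0.08603896909378848 mid [ 521.59685194 -297.14824014]
grip [ 467.91361574 -298.57609277] 53.62524843727344 yaw 0.09758433166769066
```

>>> move_arm([
  [[0,0,6],[4,4,-2],45],
  [[0,0,15.1],[8.93,8.85,-4.5],45],
  [[0,0,15.1],[8.93,8.85,-4.5],45],
  [[0,0,15.1],[8.93,8.85,-4.5],45],
  [[0,0,15.1],[8.93,8.85,-4.5],45],
  [[0,0,15.1],[8.93,8.85,-4.5],45],
  [[0,0,15.1],[8.93,8.85,-4.5],45],
  [[0,0,15.1],[8.93,8.85,-4.5],45],
  [[0,0,15.1],[8.93,8.85,-4.5],45],
  [[0,0,15.1],[8.93,8.85,-4.5],45],
  [[0,0,15.1],[8.93,8.85,-4.5],45],
  [[0,0,15.1],[8.93,8.85,-4.5],45],
  [[0,0,15.1],[8.93,8.85,-4.5],45],
  [[0,0,15.1],[8.93,8.85,-4.5],45],
  [[0,0,15.1],[8.93,8.85,-4.5],45],
  [[0,0,15.1],[8.93,8.85,-4.5],45],
])

```text
t: 1.48
tcp_pos: [466.9, -301.2, 270.1]
eef_rot: [2.127, 2.312, 0.0]
force: [-0.6, 0.1, 0.3]
gripper_width: 0.528
grip_force: 0.0
```

```bash
python3 -c "
from h import *
g=grab('side');a=g['frame'][:,:,::-1]
s=state();print(s['tcp_pos'],s['eef_rot'],s['joint_positions'],s['gripper_width'],s['t'],s['force'])
# project grip corners model check in side
import cv2
a=a.copy()
c,si=np.cos(.088),np.sin(.088)
P=[(467.5+c*x-si*y,-300.5+si*x+c*y,z) for x in(-7,7) for y in (-25,25) for z in (10,64)]+[(467.5+c*55-si*y,-300.5+si*55+c*y,25) for y in(-150,150)]
a=cv2.resize(a[180:390,200:410],None,fx=2.8,fy=2.8,interpolation=cv2.INTER_CUBIC)
for p in proj(g,P): cv2.circle(a,tuple(int(v) for v in np.round((p-[200,180]+.5)*2.8)),2,(0,0,255),-1)
cv2.imwrite('pics/s1.png',a)"
```

```text
[ 466.90929174 -301.08145464  270.04198198] [2.12615649e+00 2.31206722e+00 9.70406122e-05] [-5.72729865e-01  3.21501888e-01 -3.57790979e-01  8.90958384e-01
 -3.13162624e-05  9.14338314e-01] 0.5270245121822617 1.5333 [-0.37291791 -0.88281691 -0.89455548]
```

View pics/s1.png

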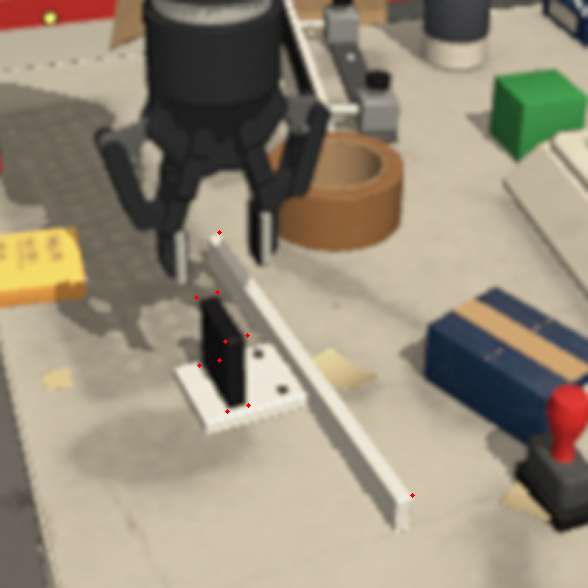

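>>> move_arm([
  [[0,0,0],[0,0,-1.2],45],
  [[0,0,0],[0,0,-2.2],45],
  [[0,0,0],[0,0,-2.43],45],
  [[0,0,0],[0,0,-2.43],45],
  [[0,0,0],[0,0,-2.43],14],
  [[0,0,0],[0,0,-2.43],5],
  [[0,0,0],[0,0,-2.43],5],
  [[0,0,0],[0,0,-2.43],5],
  [[0,0,0],[0,0,-2.43],5],
  [[0,0,0],[0,0,-2.43],5],
  [[0,0,0],[0,0,-2.43],5],
  [[0,0,0],[0,0,-2.43],5],
], grip_force=100)

```text
t: 2.53
tcp_pos: [468.3, -301.0, 198.8]
eef_rot: [2.122, 2.312, 0.001]
force: [-1.0, -0.5, 7.3]
gripper_width: 0.151
grip_force: 98.5
```

```bash
python3 -c "
from h import *
s=state();print(s)
g=grab('top','top1.png')"
```

```text
{'t': 2.5333, 'joint_positions': array([-5.71254044e-01,  3.99287069e-01, -4.32841289e-01,  7.35086865e-01,
       -2.52499101e-04,  9.13865619e-01]), 'qd': array([ 0.00292964, -0.00120178,  0.00128348,  0.00063469, -0.00058452,
        0.00148509]), 'tau': array([ 7.71865644e-02, -4.88653851e+01,  2.52551043e+01, -3.36275222e-01,
        1.34099722e-01, -2.04895763e-02]), 'tcp_pos': array([ 468.28418814, -301.03189429,  198.81228437]), 'eef_rot': array([2.12185510e+00, 2.31190526e+00, 5.67456302e-04]), 'force': array([-0.95281836, -0.4877673 ,  7.28943272]), 'moment': array([ 0.03626119,  0.26843003, -0.04837569]), 'grip_force': 98.46710443496704, 'gripper_width': 0.15090231041034088}
```

>>> move_arm([
  [[0,0,0],[0,0,0.5],5],
  [[0,0,0],[0,0,1.5],5],
  [[0,0,0],[0,0,2.5],5],
  [[0,0,0],[0,1,2.9],5],
  [[0,0,-0.4],[0,2.2,2.9],5],
  [[0,0,-0.8],[0,3.4,2.9],5],
  [[0,0,-1.2],[0,4.6,2.9],5],
  [[0,0,-1.6],[0,5.8,2.9],5],
  [[0,0,-2],[0,7,2.9],5],
  [[0,0,-2.4],[0,8.2,2.9],5],
  [[0,0,-2.8],[0,9.4,2.9],5],
  [[0,0,-3.2],[0,10.6,2.9],5],
  [[0,0,-3.2],[0,11.8,2.9],5],
  [[0,0,-3.2],[0,13,2.9],5],
  [[0,0,-3.2],[0,14,2.9],5],
  [[0,0,-3.2],[0,14.8,2.9],5],
  [[0,0,-3.2],[0,15.3,2.9],5],
  [[0,0,-3.2],[0,15.47,2.9],5],
  [[0,0,-3.2],[0,15.47,2.9],5],
  [[0,0,-3.2],[0,15.47,2.9],5],
])

```text
t: 4.25
tcp_pos: [467.1, 163.4, 283.9]
eef_rot: [2.425, 1.997, -0.001]
force: [1.0, -0.9, -3.3]
gripper_width: 0.154
grip_force: 97.7
```

```bash
python3 -c "
from h import *
s=state();print(s['tcp_pos'],s['eef_rot'],s['force'],s['moment'],s['gripper_width'])
g=grab('top','top2.png');a=g['frame'][:,:,::-1]
cv2.imwrite('pics/c3.png',cv2.resize(a[175:325,130:330],None,fx=4,fy=4,interpolation=cv2.INTER_CUBIC))"
```

```text
[467.10769817 163.41249279 283.87442704] [ 2.42507584e+00  1.99655847e+00 -8.07319065e-04] [ 0.95441585 -0.93675144 -3.2704419 ] [-0.00211358  0.12392535 -0.04566622] 0.15372794886909008
```

View pics/c3.png

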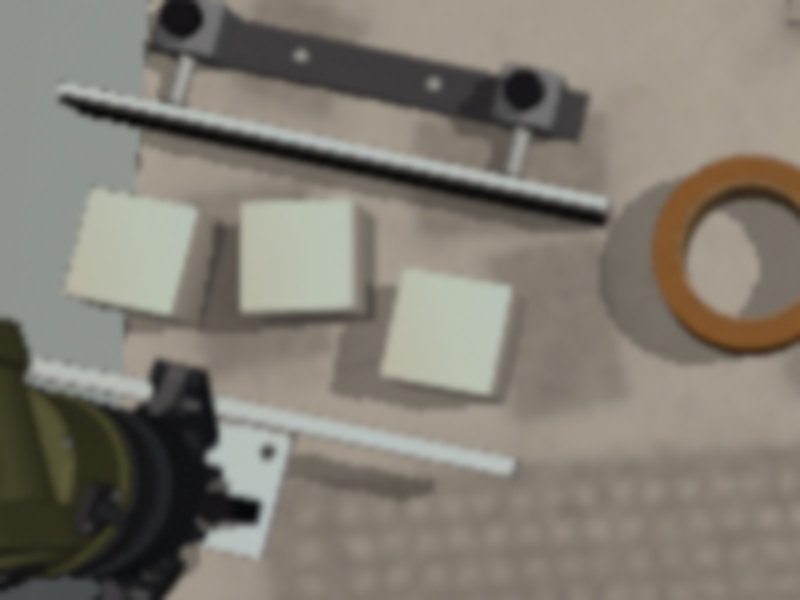

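```bash
cat > f.py <<'E'
from h import *
im=cv2.imread('pics/top2.png').astype(float).mean(2);g=grab('top')
def fit(p0,p1,z,off,sgn,n=60):
    # max gradient across the line (down direction), subpixel
    pts=[]
    for t in np.linspace(0,1,n):
        u=p0[0]+t*(p1[0]-p0[0]);v=p0[1]+t*(p1[1]-p0[1])
        vs=np.arange(v-off,v+off,.1)
        pr=cv2.remap(im.astype(np.float32),np.full((1,len(vs)),u,np.float32),vs[None].astype(np.float32),cv2.INTER_CUBIC)[0]
        d=sgn*np.gradient(pr);d[d<0]=0;k=d>.5*d.max()
        pts.append((u,(vs[k]*d[k]).sum()/d[k].sum()))
    pts=np.array(pts);q=np.polyfit(pts[:,0],pts[:,1],1);r=pts[:,1]-np.polyval(q,pts[:,0]);k=abs(r)<.4
    q=np.polyfit(pts[k,0],pts[k,1],1)
    W=unproj(g,[(p0[0],np.polyval(q,p0[0])),(p1[0],np.polyval(q,p1[0]))],z)[:,:2]
    v=W[0]-W[1];print(W.round(1).tolist(),'yaw',np.arctan2(-v[0],v[1]).round(4),k.sum(),r[k].std().round(2))
c=lambda u,v:((u+.5)/4-.5+130,(v+.5)/4-.5+175)
print('bar white/black');fit(c(75,96),c(600,208),44,3,-1)
print('bar back/white');fit(c(80,88),c(595,196),44,2.5,1)
print('black bottom');fit(c(110,112),c(600,218),2,3,1)
print('blade front');fit(c(225,400),c(505,457),110,2.5,1)
print('blade end',unproj(g,[c(515,459)],110))
E
python3 f.py
```

```text
bar white/black
[[696.8, 271.9], [636.4, -27.6]] yaw -0.1991 60 0.08
bar back/white
[[703.6, 269.6], [645.1, -24.5]] yaw -0.1962 60 0.15
black bottom
[[693.2, 266.6], [634.6, -23.4]] yaw -0.1995 60 0.09
blade front
[[521.7, 157.1], [493.0, 10.4]] yaw -0.1932 60 0.12
blade end [[492.18242742   5.17995576 110.        ]]
```

>>> move_arm([
  [[0,0,-0.06],[0,0,-1],5],
  [[0,0,-0.06],[0,0,-2],5],
  [[0,0,-0.06],[0,0,-2.5],5],
  [[0,0,-0.06],[0,0,-2.65],5],
  [[0,0,-0.06],[0.25,-0.05,-2.65],5],
  [[0,0,-0.06],[0.49,-0.1,-2.65],5],
  [[0,0,-0.06],[0.74,-0.15,-2.65],5],
  [[0,0,-0.06],[0.82,-0.165,-2.65],5],
  [[0,0,-0.06],[0.82,-0.165,-2.65],5],
  [[0,0,-0.06],[0.82,-0.165,-2.65],5],
  [[0,0,-0.06],[0.82,-0.165,-2.65],5],
  [[0,0,-0.06],[0.82,-0.165,-2.65],5],
])

```text
t: 5.35
tcp_pos: [491.6, 158.8, 204.4]
eef_rot: [-2.431, -1.99, 0.0]
force: [0.0, -0.3, -2.3]
gripper_width: 0.152
grip_force: 98.0
```

```bash
cat > s.py <<'E'
from h import *
s=state();n=np.array([.980,-.197]);t=np.array([.197,.98])
p=s['tcp_pos'];e=s['eef_rot'];f=s['force'];m=s['moment']
print('t',s['t'],'tcp',p.round(2),'n',(n@p[:2]).round(2),'tt',(t@p[:2]).round(2),'yaw',round(2*np.arctan2(e[1],e[0])-np.pi/2,4),e.round(4),'Fn',(n@f[:2]).round(2),'Ft',(t@f[:2]).round(2),'Fz',f[2].round(2),'M',m.round(3),'w',s['gripper_width'])
E
python3 s.py;python3 s.py
```

```text
t 5.35 tcp [491.62 158.79 204.4 ] n 450.5 tt 252.46 yaw -6.4818 [-2.4306e+00 -1.9902e+00  3.0000e-04] Fn 0.11 Ft -0.27 Fz -2.33 M [0.017 0.093 0.044] w 0.15206308701088728
t 5.35 tcp [491.62 158.79 204.4 ] n 450.5 tt 252.46 yaw -6.4818 [-2.4306e+00 -1.9902e+00  3.0000e-04] Fn 0.11 Ft -0.27 Fz -2.33 M [0.017 0.093 0.044] w 0.15206308701088728
```

>>> move_arm([
  [[0,0,0],[0.13,-0.026,0],5],
  [[0,0,0],[0.26,-0.052,0],5],
  [[0,0,0],[0.39,-0.078,0],5],
  [[0,0,0],[0.52,-0.105,0],5],
  [[0,0,0],[0.65,-0.131,0],5],
  [[0,0,0],[0.78,-0.157,0],5],
  [[0,0,0],[0.91,-0.183,0],5],
  [[0,0,0],[1.04,-0.209,0],5],
  [[0,0,0],[1.17,-0.235,0],5],
  [[0,0,0],[1.3,-0.261,0],5],
  [[0,0,0],[1.4,-0.281,0],5],
  [[0,0,0],[1.5,-0.302,0],5],
  [[0,0,0],[1.6,-0.322,0],5],
  [[0,0,0],[1.63,-0.328,0],5],
  [[0,0,0],[1.63,-0.328,0],5],
  [[0,0,0],[1.63,-0.328,0],5],
  [[0,0,0],[1.63,-0.328,0],5],
  [[0,0,0],[1.63,-0.328,0],5],
])

```text
t: 6.85
tcp_pos: [540.9, 148.9, 204.4]
eef_rot: [2.431, 1.99, 0.001]
force: [0.5, 1.0, -3.3]
gripper_width: 0.149
grip_force: 97.9
```

```bash
python3 s.py; python3 -c "
from h import *
g=grab('top','top3.png');a=g['frame'][:,:,::-1]
cv2.imwrite('pics/c4.png',cv2.resize(a[175:315,130:310],None,fx=4.2,fy=4.2,interpolation=cv2.INTER_CUBIC))"
```

```text
t 6.85 tcp [540.88 148.94 204.42] n 500.72 tt 252.52 yaw -0.1988 [2.4306e+00 1.9899e+00 5.0000e-04] Fn 0.26 Ft 1.06 Fz -3.26 M [ 0.032  0.077 -0.013] w 0.14941647680876996
```

View pics/c4.png

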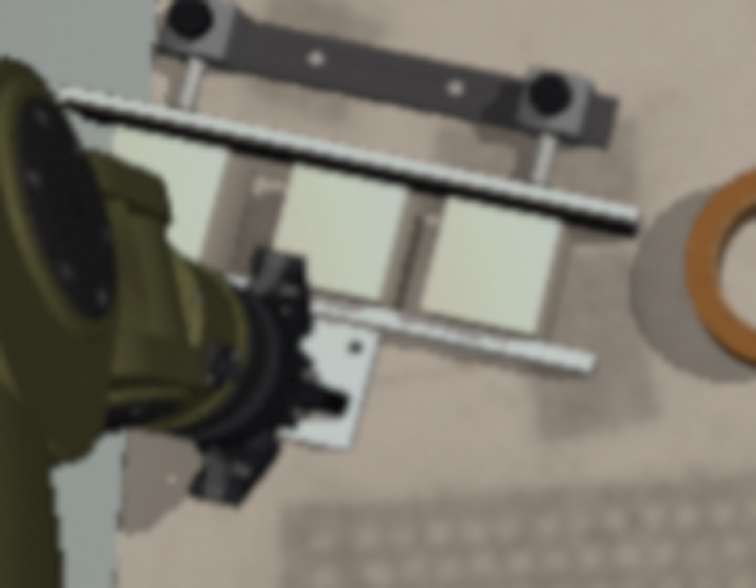

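>>> move_arm([
  [[0,0,0],[0.05,-0.01,0],5],
  [[0,0,0],[0.1,-0.02,0],5],
  [[0,0,0],[0.15,-0.03,0],5],
  [[0,0,0],[0.19,-0.038,0],5],
  [[0,0,0],[0.22,-0.044,0],5],
  [[0,0,0],[0.22,-0.044,0],5],
  [[0,0,0],[0.22,-0.044,0],5],
])

```text
t: 7.48
tcp_pos: [547.6, 147.5, 204.2]
eef_rot: [2.431, 1.99, 0.0]
force: [-0.1, -0.7, -2.9]
gripper_width: 0.152
grip_force: 97.9
```

```bash
python3 s.py
```

```text
t 7.4833 tcp [547.56 147.53 204.22] n 507.55 tt 252.44 yaw -0.1989 [2.4308 1.9898 0.    ] Fn 0.09 Ft -0.74 Fz -2.94 M [0.044 0.151 0.001] w 0.15227387449588312
```

Now 1 mm steps.

>>> move_arm([
  [[0,0,0],[0.016,-0.003,0],5],
  [[0,0,0],[0.033,-0.0066,0],5],
  [[0,0,0],[0.033,-0.0066,0],5],
])

```text
t: 7.73
tcp_pos: [548.0, 147.4, 204.2]
eef_rot: [-2.43, -1.99, 0.001]
force: [-4.1, 0.0, -1.7]
gripper_width: 0.152
grip_force: 98.2
```

>>> move_arm([
  [[0,0,0],[0.016,-0.003,0],5],
  [[0,0,0],[0.033,-0.0066,0],5],
  [[0,0,0],[0.033,-0.0066,0],5],
])

```text
t: 7.98
tcp_pos: [548.5, 147.3, 204.1]
eef_rot: [-2.429, -1.989, 0.002]
force: [-5.0, 1.4, 0.3]
gripper_width: 0.156
grip_force: 98.4
```

```bash
python3 s.py
```

```text
t 7.9833 tcp [548.52 147.33 204.06] n 508.53 tt 252.45 yaw -6.4817 [-2.4292e+00 -1.9893e+00  2.2000e-03] Fn -5.21 Ft 0.42 Fz 0.33 M [ 0.248  1.237 -0.042] w 0.15569864364408464
```

>>> move_arm([
  [[0,0,0],[0.016,-0.003,0],5],
  [[0,0,0],[0.033,-0.0066,0],5],
  [[0,0,0],[0.033,-0.0066,0],5],
  [[0,0,0],[0.033,-0.0066,0],5],
])

```text
t: 8.32
tcp_pos: [549.0, 147.2, 203.9]
eef_rot: [-2.428, -1.989, 0.004]
force: [-7.8, 2.7, 0.9]
gripper_width: 0.154
grip_force: 98.6
```

```bash
python3 s.py
```

```text
t 8.3167 tcp [548.97 147.17 203.89] n 509.0 tt 252.37 yaw -6.4816 [-2.4283 -1.9887  0.0035] Fn -8.19 Ft 1.1 Fz 0.92 M [ 0.382  1.594 -0.041] w 0.1536768227209009
```

>>> move_arm([
  [[0,0,0],[0.012,-0.0024,0],5],
  [[0,0,0],[0.023,-0.0046,0],5],
  [[0,0,0],[0.023,-0.0046,0],5],
  [[0,0,0],[0.023,-0.0046,0],5],
  [[0,0,0],[0.023,-0.0046,0],5],
])

```text
t: 8.73
tcp_pos: [549.2, 147.1, 203.8]
eef_rot: [-2.428, -1.988, 0.004]
force: [-9.4, 2.4, 2.3]
gripper_width: 0.15
grip_force: 98.7
```

```bash
python3 s.py; cat > v.py <<'E'
from h import *
import sys
g=grab('top',sys.argv[1]);a=g['frame'][:,:,::-1]
cv2.imwrite('pics/c_'+sys.argv[1],cv2.resize(a[180:285,140:300],None,fx=5,fy=5,interpolation=cv2.INTER_CUBIC))
E
python3 v.py top4.png
```

```text
t 8.7333 tcp [549.24 147.12 203.79] n 509.27 tt 252.38 yaw -6.4814 [-2.4275 -1.9884  0.0045] Fn -9.69 Ft 0.49 Fz 2.27 M [ 0.466  1.824 -0.035] w 0.14950227509428504
```

View pics/c_top4.png

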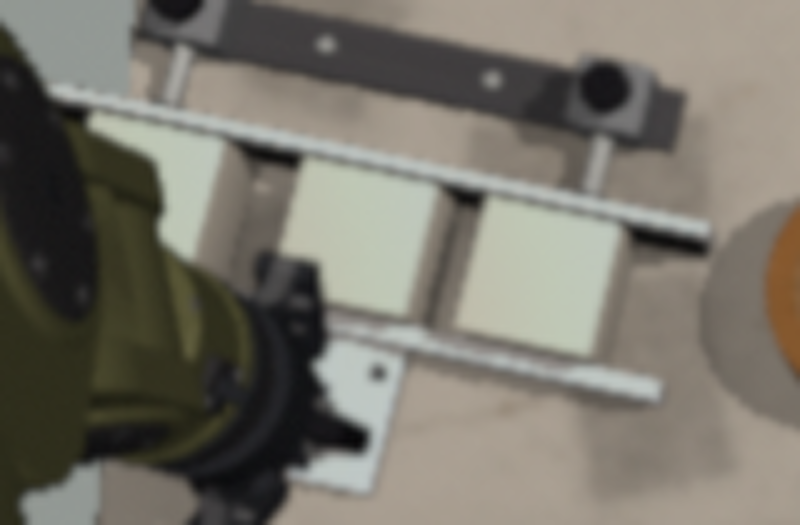

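>>> move_arm([
  [[0,0,0],[0,0,0],5],
  [[0,0,0],[0,0,0],5],
  [[0,0,0],[0,0,0],5],
  [[0,0,0],[0,0,0],5],
  [[0,0,0],[-0.033,0.0066,0],5],
  [[0,0,0],[-0.066,0.0132,0],5],
  [[0,0,0],[-0.098,0.0197,0],5],
  [[0,0,0],[-0.131,0.0263,0],5],
  [[0,0,0],[-0.163,0.0328,0],5],
  [[0,0,0],[-0.196,0.0394,0],5],
  [[0,0,0],[-0.26,0.052,0],5],
  [[0,0,0],[-0.39,0.078,0],5],
  [[0,0,0],[-0.65,0.131,0],5],
  [[0,0,0],[-0.98,0.197,0],5],
  [[0,0,0],[-1.3,0.261,0],5],
  [[0,0,0],[-1.63,0.328,0],5],
  [[0,0,0],[-1.96,0.394,0],5],
  [[0,0,0],[-2.2,0.442,0],5],
  [[0,0,0],[-2.2,0.442,0],5],
  [[0,0,0],[-2.2,0.442,0],5],
])

```text
t: 10.45
tcp_pos: [484.7, 160.3, 204.5]
eef_rot: [2.43, 1.991, 0.001]
force: [-0.1, -0.6, -3.3]
gripper_width: 0.153
grip_force: 98.0
```

```bash
python3 s.py; python3 v.py top5.png
```

```text
t 10.45 tcp [484.73 160.35 204.52] n 443.45 tt 252.63 yaw -0.1981 [2.4300e+00 1.9906e+00 6.0000e-04] Fn 0.05 Ft -0.59 Fz -3.34 M [0.041 0.097 0.062] w 0.15272762179907823
```

View pics/c_top5.png

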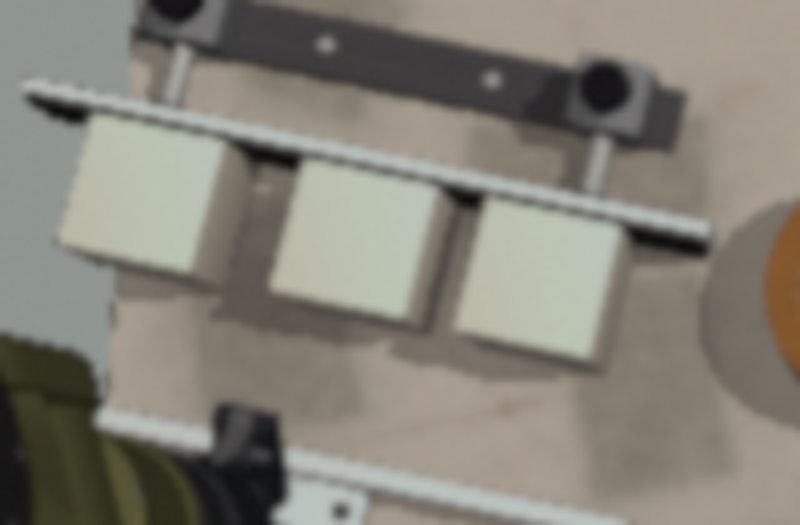

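>>> move_arm([
  [[0,0,0],[0,0,1],5],
  [[0,0,0],[0,0,2.2],5],
  [[0,0,0],[0,-0.3,2.8],5],
  [[0,0,0.4],[-0.1,-1.4,2.8],5],
  [[0,0,0.8],[-0.2,-2.6,2.8],5],
  [[0,0,1.2],[-0.3,-3.8,2.8],5],
  [[0,0,1.6],[-0.4,-5,2.8],5],
  [[0,0,2],[-0.5,-6.2,2.8],5],
  [[0,0,2.4],[-0.55,-7.4,2.8],5],
  [[0,0,2.8],[-0.55,-8.6,2.8],5],
  [[0,0,3.24],[-0.55,-9.8,2.8],5],
  [[0,0,3.24],[-0.55,-11,2.8],5],
  [[0,0,3.24],[-0.55,-12.2,2.8],5],
  [[0,0,3.24],[-0.55,-13.4,2.8],5],
  [[0,0,3.24],[-0.55,-14.4,2.8],5],
  [[0,0,3.24],[-0.55,-15.1,2.6],5],
  [[0,0,3.24],[-0.55,-15.38,1.8],5],
  [[0,0,3.24],[-0.55,-15.38,1],5],
  [[0,0,3.24],[-0.55,-15.38,0.5],5],
  [[0,0,3.24],[-0.55,-15.38,0.5],5],
])

```text
t: 12.17
tcp_pos: [467.1, -301.1, 215.8]
eef_rot: [-2.124, -2.307, 0.002]
force: [-1.7, 0.7, -3.0]
gripper_width: 0.153
grip_force: 98.0
```

>>> move_arm([
  [[0,0,0],[0,0,0],5],
  [[0,0,0],[0,0,0],5],
])

```text
t: 12.33
tcp_pos: [469.2, -301.7, 220.2]
eef_rot: [2.125, 2.312, 0.0]
force: [0.6, 0.5, -1.8]
gripper_width: 0.148
grip_force: 98.0
```

```bash
python3 s.py
```

```text
t 12.3333 tcp [ 469.23 -301.74  220.25] n 519.29 tt -203.26 yaw 0.084 [2.1253e+00 2.3117e+00 2.0000e-04] Fn 0.48 Ft 0.6 Fz -1.78 M [-0.027  0.054  0.015] w 0.14789645923678987
```

>>> move_arm([
  [[0,0,0],[-0.03,0.02,-0.2],5],
  [[0,0,0],[-0.03,0.02,-0.4],5],
  [[0,0,0],[-0.03,0.02,-0.55],5],
  [[0,0,0],[-0.03,0.02,-0.64],5],
  [[0,0,0],[-0.03,0.02,-0.68],5],
  [[0,0,0],[-0.03,0.02,-0.7],5],
  [[0,0,0],[-0.03,0.02,-0.71],5],
  [[0,0,0],[-0.03,0.02,-0.71],5],
  [[0,0,0],[-0.03,0.02,-0.71],5],
])

```text
t: 13.08
tcp_pos: [467.6, -300.5, 198.9]
eef_rot: [2.126, 2.313, 0.0]
force: [-3.4, 2.6, 5.8]
gripper_width: 0.152
grip_force: 99.6
```

```bash
python3 s.py
```

```text
t 13.0833 tcp [ 467.56 -300.52  198.86] n 517.41 tt -202.4 yaw 0.0841 [2.1260e+00 2.3128e+00 1.0000e-04] Fn -3.82 Ft 1.87 Fz 5.83 M [0.285 0.565 0.043] w 0.15191406666151827
```

>>> move_arm([
  [[0,0,0],[0,0,0],16],
  [[0,0,0],[0,0,0],24],
  [[0,0,0],[0,0,0],34],
  [[0,0,0],[0,0,0],45],
  [[0,0,0],[0,0,0],45],
  [[0,0,0],[0,0,0],45],
  [[0,0,0],[0,0,0.5],45],
  [[0,0,0],[0,0,1.5],45],
  [[0,0,0],[0,0,2.7],45],
  [[0,0,0],[0,0,4],45],
  [[0,0,0],[-1,-1,5],45],
  [[0,0,0],[-2,-2,5],45],
  [[0,0,0],[-3,-3,5],45],
  [[0,0,0],[-3,-3,5],45],
  [[0,0,0],[-3,-3,5],45],
])

```text
t: 14.33
tcp_pos: [375.8, -392.4, 348.3]
eef_rot: [2.131, 2.308, -0.001]
force: [-0.3, -0.5, -0.7]
gripper_width: 0.528
grip_force: 0.0
```

```bash
python3 s.py; python3 -c "
from h import *
g=grab('top','top6.png');a=cv2.imread('pics/top6.png');b=cv2.imread('pics/top0.png')
f=lambda i:cv2.resize(i[180:330,140:480],None,fx=2.3,fy=2,interpolation=cv2.INTER_CUBIC)
cv2.imwrite('pics/c_6.png',np.vstack([f(b),f(a)]))"
```

```text
t 14.3333 tcp [ 375.76 -392.45  348.27] n 445.56 tt -310.57 yaw 0.0796 [ 2.1310e+00  2.3077e+00 -8.0000e-04] Fn -0.15 Ft -0.58 Fz -0.7 M [-0.018 -0.008 -0.012] w 0.5280391965322234
```

View pics/c_6.png

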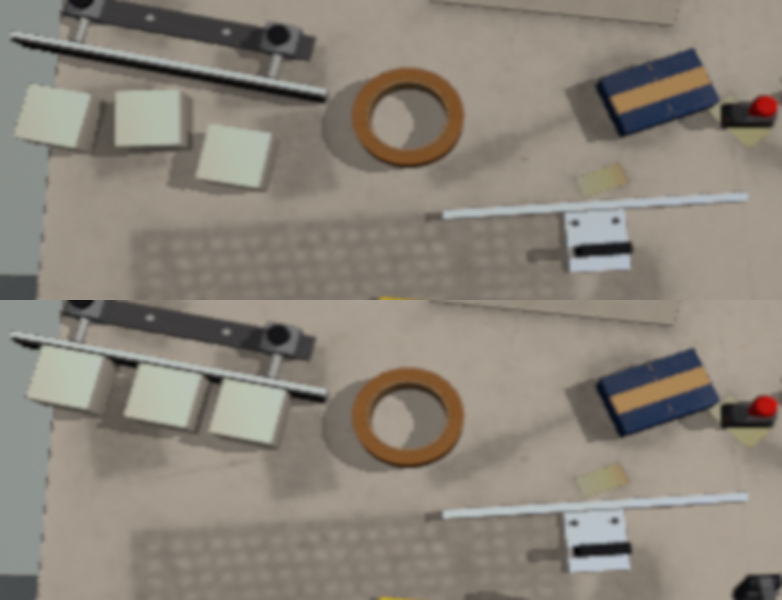

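The before and after crops match. The straightedge blade runs from (443,513) to (747,497), as it did at the start. The cartons stand in a straight row against the bar, and the bystanders haven't moved.

```bash
python3 -c "
from station import *
print(job_done())"
```

```text
the job is handed in; nothing more can be done
None
```

The job is handed in: the three cartons were pressed evenly against the stop bar at about 9.7 N and stand in a straight row. The straightedge lies flat where it was found, and nothing else in the checked camera crop has moved.

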